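# Shut down the parts washer and crack its stuck lid

### The arm

A 6-joint arm with a two-finger parallel gripper is mounted at the origin on the work surface. World frame = base frame: x ahead of the robot, y to its left, z up, the work surface at z = 0. Lengths are in mm, angles in degrees, forces in N, time in s.
With the tool pointing down it reaches from about 300 to 875 mm from the base axis. Payload 4.2 kg.
Tool frame: the origin (TCP) lies at the very end of the fingers, on their centre line; the grasp point (between the pads) lies 19 mm behind it (grip_depth is the distance from the TCP to the grasp point, in mm); z points along the fingers, y is the direction in which the jaws open and shut (so a half turn about z gives the same grasp; the last joint's range is limited). The gripper opens to 85 mm and grips with 20 to 120 N. Pads are 22 mm wide; open, the fingers measure 114 mm over their backs; the gripper's body (76 mm by 85 mm) begins 54 mm behind the grasp point. The pads swing forward as they close: fully open they stand 13 mm farther back than shut.
Start: joints at [75.86, 18.312, 89.639, -0, 72.044, -1.146], TCP at [129.296, 560.289, 231.338] pointing down, gripper open.
Joint ranges: [-177.97, 177.97], [-48.28, 115.42], [12.27, 149.76], [-77.06, 257.06], [2.81, 150.46], [-146.56, 146.56]. Speed limits (degrees/s): [147.25, 147.25, 180, 180, 180, 180].

### API

Orientations are given as [roll, pitch, yaw] about the fixed x, y, z axes, in that order (R = Rz(yaw) Ry(pitch) Rx(roll)).
In Python, from station import * gives the robot as it stands.
- The arm moves only by the tool drive_tool, never from a script. Its argument "increments" is text: rows parted by semicolons, each of 7 numbers parted by spaces: the shift along the world's x, y, z each as a share of 40 cm, from -1 to 1, then the turn, a rotation vector about the world's x, y, z each as a share of 360 degrees, from -1 to 1, then the opening in per cent of the stroke, from 0 (shut) to 100 (fully open). In form: x y z rx ry rz jaw; .... A call has 1 to 12 rows; each row is the pose to reach, as a shift and turn from the pose commanded when the call began, turning the shorter way round; what a row does not reach only later rows make up. A row lasts 1/10 s, in which the tool goes at most 50 mm and 8.59 degrees, less where a joint would pass 70% of its speed; a pose out of reach is approached as far as the arm can. A call with a number of a shift or a turn outside -1 to 1 is refused whole. A call with a gripper value outside its range is refused whole. The fingers move at their own pace and stop on an object; "force" is the grip in N (left out, the last holds). Time passes only in rows, so rows that repeat a pose let the fingers close. It gives the time, the measured TCP pose, the force and the opening at its end, in the units of the state.
- observe(): the state, without advancing time (a new reading comes with each control period).
- get_image(name): name is "scene" or "top"; returns the picture (480x640x3 uint8, blue, green, red); there is no depth.
- camera_model(name): a dict with "fov_y" (degrees; the focal length in pixels is half the picture's height over the tangent of half this angle, whatever the lens; pixels are square), "cx", "cy" (the principal point, pixels), "dist_coeffs" ([k1, k2, p1, p2, k3] as OpenCV has them; the pictures are not rectified), "origin" and "rotation" of the camera in the world. Camera axes: x right, y down, z forward; pixel columns grow to the right and rows downward; lengths in mm; the calibration is good to about 2 mm. A picture is of the moment at which its call begins. camera_model takes no time and is no camera call.
- close_job(): hands the job in, once; it reports no verdict.
The state is a dict: "t": time; "q": joint angles; "joint_vel": joint speeds; "effort": joint torques, N m; "tcp_pos": TCP position; "eef_rot": TCP orientation; "force": force on the tool from outside, world axes, zero at the start; "moment": the same for the moment, N m; "opening": finger opening in mm.
Only numpy, scipy, OpenCV 4.12 (cv2) and the standard library are available. Lean on these libraries where they do the work, as an engineer would, in place of code of your own. Each camera call takes 0.05 s, during which the arm holds its last target. There are 200 camera calls.

### The job

The parts washer has finished: press its red, yellow and blue buttons fully down in that order, one at a time, and leave the black one alone. Then take hold of the steel lid, pull it free of its sticky seal without letting it fly up more than 6 cm, and finish while still holding it steady and level, straight over its opening and about 3 cm above the rim, resting on nothing. Leave the other things on the bench and washer where they are.

Things in the scene. Friction and masses are not known exactly. Their poses are not given: they have to be found in the camera images.
- washer: Benchtop parts washer, fixed, blue hull 360 mm deep (x) by 380 mm wide (y). Origin: centre of its underside; x points away from its front, z up. Flat grey button deck in front, x -180 to -75 mm, 110 mm high; steel lid behind it, centred at x 45, y 10 mm; ledge 110 mm high along the right side, y -190 to -110 mm. Its place and yaw vary.
- lid: Loose lift-off steel lid of the washer's tank, 226 mm (x) by 216 mm (y), plate 12 mm thick, 0.35 to 0.65 kg, with a plug 18 mm deep below it. Origin: centre of the plate's underside, 126 mm above the bench when shut. On top a black round bar handle: 14 mm diameter, 130 mm long along the lid's y, its centre 57 mm above the origin and 45 mm clear of the plate, on two thin posts 58 mm either side.
- seat (a point): Fixed point of the washer: centre of the tank's mouth at rim height, 126 mm above the bench; the shut lid's origin lies here. The seal is sticky: a straight pull up peaks at 14 to 20 N, weight included, within the first 4 mm, then falls away; near 10 mm up it pops loose and even kicks upward a little, from 15 mm up only the lid's weight is left. Let go, the lid drops back onto the washer.
- key_red (a joint): Travel of the red spring push button (to be pressed first), m: 0 = up, 0.006 = fully down. Moves straight down; starts to move at about 1.5 N and bottoms at 5 N; springs back up.
- key_red_top (a point): Centre of the red button's top face: cap 28 mm diameter, 132 mm above the bench when up, in an aluminium collar 44 mm wide and 12 mm high. The four buttons stand in one row along the washer's y, 55 mm apart, on the front deck, 175 mm in front of the handle bar; which colour is at which place varies.
- key_yellow (a joint): Travel of the yellow spring push button (to be pressed second), m: 0 = up, 0.006 = fully down. Moves straight down; starts to move at about 1.5 N and bottoms at 5 N; springs back up.
- key_yellow_top (a point): Centre of the yellow button's top face: cap 28 mm diameter, 132 mm above the bench when up, in an aluminium collar 44 mm wide and 12 mm high. The four buttons stand in one row along the washer's y, 55 mm apart, on the front deck, 175 mm in front of the handle bar; which colour is at which place varies.
- key_blue (a joint): Travel of the blue spring push button (to be pressed third), m: 0 = up, 0.006 = fully down. Moves straight down; starts to move at about 1.5 N and bottoms at 5 N; springs back up.
- key_blue_top (a point): Centre of the blue button's top face: cap 28 mm diameter, 132 mm above the bench when up, in an aluminium collar 44 mm wide and 12 mm high. The four buttons stand in one row along the washer's y, 55 mm apart, on the front deck, 175 mm in front of the handle bar; which colour is at which place varies.
- key_black (a joint): Travel of the black spring push button (starts a new cycle: not to be pressed), m: 0 = up, 0.006 = fully down. Moves straight down; starts to move at about 1.5 N and bottoms at 5 N; springs back up.
- key_black_top (a point): Centre of the black button's top face: cap 28 mm diameter, 132 mm above the bench when up, in an aluminium collar 44 mm wide and 12 mm high. The four buttons stand in one row along the washer's y, 55 mm apart, on the front deck, 175 mm in front of the handle bar; which colour is at which place varies.
- fitting: Bystander, leave alone: brass fitting, 36 mm wide and 32 mm tall, standing on the washer's right-hand ledge (110 mm above the bench). Origin at the centre of its underside.
- spraycan: Bystander, leave alone: spray can with blue body and white top, 60 mm diameter, 190 mm tall, standing on the bench left of the washer. Origin at the centre of its underside.
- jar: Bystander, leave alone: amber glass jar with yellow cap, 66 mm diameter, 90 mm tall, on the bench right of the washer. Origin at the centre of its underside.
- screwdriver: Bystander, leave alone: orange-handled screwdriver lying on the bench right of the washer, about 200 mm long. Origin at the centre of its underside.
- mug: Bystander, leave alone: red plastic mug, 76 mm diameter, 85 mm tall, on the bench left of the washer. Origin at the centre of its underside.
- flange: Bystander, leave alone: dark steel ring, 96 mm outside, 14 mm thick, lying on the bench left of the washer. Origin at the centre of its underside.
- hammer: Bystander, leave alone: hammer with light wooden handle, about 300 mm long, lying on the bench to the right of the washer. Origin at the centre of its underside.
- wrench: Bystander, leave alone: steel wrench lying on the bench near the robot, on its left. Origin at the centre of its underside.

How it is judged:
By the outcome, as a careful person would: the job done as asked, in the order asked, and still so for the second after the job is handed in, while the arm keeps its last pose, push and grip.
It also fails if it takes over 48 s, if anything falls off the work surface, if the arm or the gripper's body presses on something with over 40 N, if the wrist force passes 120 N, or if a joint passes its speed limit or range.

## Working session

There is one attempt and no reset: what is moved stays moved. The work goes in short steps, Python scripts to look and compute and a tool call to move; the robot and the scene stay as the last step left them, time stands still between calls to the robot, and variables do not carry over. Pictures are saved under pics/ and viewed, about 8 in all and at most 12, crops included, and the job is handed in when it is done.

Besides the shell and the picture viewer there is one more tool, called after ">>>" as a command line: name --argument value ..., lists and objects as JSON in quotes. drive_tool: Moves the arm, as the interface text tells. Its arguments: {"type":"object","properties":{"increments":{"type":"string"},"force":{"type":"number"}},"required":["increments"]}

```bash
mkdir -p pics
python3 - <<'E'
from station import *
import cv2,json
for n in("top","scene"):
    cv2.imwrite(f"pics/{n}1.png",get_image(n)); m=camera_model(n); print(n,m)
print(observe())
E
```

```text
top {'fov_y': 45.83095609270346, 'cx': 319.96714509031517, 'cy': 233.71197300952008, 'dist_coeffs': array([0.00421174, 0.        , 0.        , 0.        , 0.        ]), 'origin': array([ 390.14645911,   -8.49230538, 1219.53963568]), 'rotation': array([-174.38869519,   -0.32774777,  -89.80801793])}
scene {'fov_y': 57.071457374910324, 'cx': 315.01281975376605, 'cy': 246.9633697054014, 'dist_coeffs': array([0.03662371, 0.        , 0.        , 0.        , 0.        ]), 'origin': array([1063.0782487 ,  345.32976603,  748.87027124]), 'rotation': array([-134.92198991,   -0.67965026,  123.00470336])}
{'t': 0.1, 'q': array([ 7.58591554e+01,  1.83460828e+01,  8.96994615e+01, -2.12141288e-03,
        7.20444377e+01, -1.14633551e+00]), 'joint_vel': array([-0.05045834, -0.05099818, -0.12336531,  0.07648328, -0.02226172,
        0.06533663]), 'effort': array([-3.62275214e-04, -4.16409087e+01, -2.34705859e+01, -3.86674867e-05,
        4.94160820e-03, -1.13936636e-05]), 'tcp_pos': array([129.20220655, 559.85416029, 230.58503257]), 'eef_rot': array([-1.79909996e+02,  2.16480173e-04,  1.67006147e+02]), 'force': array([ 0.18826846, -0.12889984, -0.18863253]), 'moment': array([ 0.06451226,  0.02248618, -0.00631086]), 'opening': 85.1777583068363}
```

View pics/top1.png

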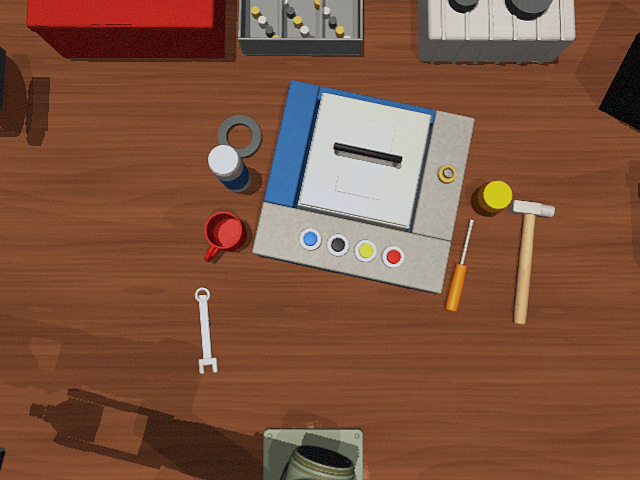

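View pics/scene1.png

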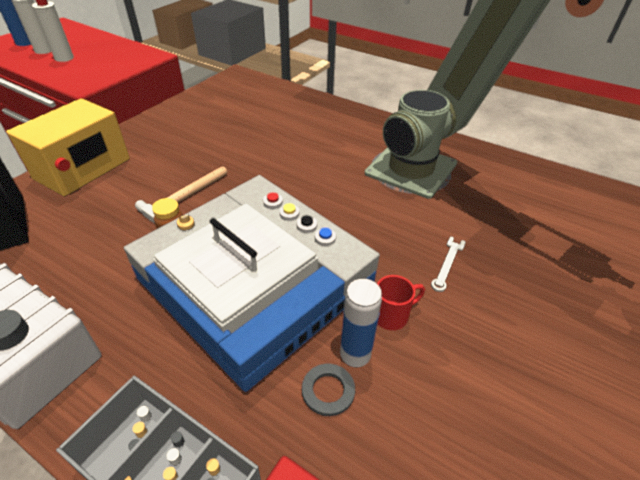

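The top view shows buttons in a row: blue (310,238), black (338,245), yellow (366,250) and red (393,257). The bar runs from (334,147) to (402,159). The scene view agrees: red (272,198), yellow (289,210), black (307,222), blue (325,234), with the bar at (213,222)–(254,266).

```bash
cat > h.py <<'E'
import numpy as np,cv2
from scipy.spatial.transform import Rotation as Ro
from station import *
def ray(n,uv,z):
    m=camera_model(n); f=240/np.tan(np.radians(m['fov_y']/2))
    K=np.array([[f,0,m['cx']],[0,f,m['cy']],[0,0,1]])
    p=cv2.undistortPoints(np.array([[uv]],float),K,np.array(m['dist_coeffs']))[0,0]
    d=Ro.from_euler('xyz',m['rotation'],degrees=True).as_matrix()@[p[0],p[1],1]
    o=np.array(m['origin']); return o+d*(z-o[2])/d[2]
E
python3 - <<'E'
from h import *
S={"top":dict(red=(393,257),yellow=(366,250),black=(338,245),blue=(310,238)),
"scene":dict(red=(272,198),yellow=(289,210),black=(307,222),blue=(325,234))}
bar={"top":((334,147),(402,159),(322,136,416,172)),"scene":((213,222),(254,266),(205,214,262,272))}
for n in S:
    im=cv2.imread(f"pics/{n}1.png"); hsv=cv2.cvtColor(im,cv2.COLOR_BGR2HSV)
    for c,(u,v) in S[n].items():
        r=10; p=hsv[v-r:v+r+1,u-r:u+r+1]
        h=p[...,0].astype(int)
        h0={'red':0,'yellow':28,'blue':107,'black':0}[c]
        dh=np.minimum(abs(h-h0),180-abs(h-h0))
        m=((p[...,1]>110)&(dh<13)) if c!='black' else p[...,2]<90
        k,l,s,ce=cv2.connectedComponentsWithStats(m.astype(np.uint8)); i=1+np.argmax(s[1:,4])
        px=ce[i]+[u-r,v-r]; print(n,c,s[i,4],px.round(1),ray(n,px,132).round(1))
    x0,y0,x1,y1=bar[n][2]
    m=(hsv[y0:y1,x0:x1,2]<70).astype(np.uint8)
    k,l,s,ce=cv2.connectedComponentsWithStats(m); i=1+np.argmax(s[1:,4])
    rc=cv2.minAreaRect(np.argwhere(l==i)[:,::-1].astype(np.float32)); b=cv2.boxPoints(rc)+[x0,y0]
    print(n,'bar',rc,(np.array(rc[0])+[x0,y0]),ray(n,np.array(rc[0])+[x0,y0],183).round(1))
    d=[np.linalg.norm(b[0]-b[1]),np.linalg.norm(b[1]-b[2])]
    e=((b[0]+b[1])/2,(b[2]+b[3])/2) if d[0]<d[1] else ((b[1]+b[2])/2,(b[3]+b[0])/2)
    P=[ray(n,q,183) for q in e]; dd=P[0]-P[1]
    print(np.round(P,1),np.linalg.norm(dd),np.degrees(np.arctan2(dd[1],dd[0])))
E
```

```text
top red 150 [393.3 256.3] [ 454.  -155.2  132. ]
top yellow 146 [365.4 250.4] [ 465.2 -101.8  132. ]
top black 131 [337.8 244.2] [476.9 -48.7 132. ]
top blue 144 [309.9 238.4] [487.9   5.  132. ]
top bar ((45.00975799560547, 18.78780746459961), (68.65570831298828, 10.616142272949219), 12.094757080078125) [367.009758   154.78780746] [ 639.9 -101.1  183. ]
[[ 653.3  -38.6  183. ]
 [ 626.6 -163.5  183. ]] 127.65541715493852 77.93373716741888
scene red 85 [272.2 196.8] [ 460.4 -151.1  132. ]
scene yellow 89 [288.8 208.3] [472.2 -97.5 132. ]
scene black 86 [306.5 220.4] [483.8 -43.6 132. ]
scene blue 97 [325.  232.5] [494.    8.7 132. ]
scene bar ((27.983854293823242, 23.778661727905273), (56.84903335571289, 6.078607559204102), 38.85337829589844) [232.98385429 237.77866173] [647.4 -97.2 183. ]
[[ 632.9 -164.8  183. ]
 [ 660.8  -34.8  183. ]] 132.94512705535556 -102.08671895942726
```

>>> drive_tool --increments "0.46 -1 0 0 0 -0.2472 0;0.46 -1 0 0 0 -0.2472 0;0.46 -1 0 0 0 -0.2472 0;0.46 -1 0 0 0 -0.2472 0;0.46 -1 0 0 0 -0.2472 0;0.46 -1 0 0 0 -0.2472 0;0.46 -1 0 0 0 -0.2472 0;0.46 -1 0 0 0 -0.2472 0;0.46 -1 0 0 0 -0.2472 0;0.46 -1 0 0 0 -0.2472 0;0.46 -1 0 0 0 -0.2472 0" --force 60

```text
t: 1.2
tcp_pos: [313.6, 158.8, 231.2]
eef_rot: [-180.0, 0.0, 77.6]
force: [-0.0, 0.5, 0.0]
opening: 0.0
```

>>> drive_tool --increments "0.36 -0.782 -0.178 0 0 0 0;0.36 -0.782 -0.178 0 0 0 0;0.36 -0.782 -0.178 0 0 0 0;0.36 -0.782 -0.178 0 0 0 0;0.36 -0.782 -0.178 0 0 0 0;0.36 -0.782 -0.178 0 0 0 0;0.36 -0.782 -0.178 0 0 0 0;0.36 -0.782 -0.178 0 0 0 0;0.36 -0.782 -0.178 0 0 0 0"

```text
t: 2.1
tcp_pos: [456.8, -153.1, 159.2]
eef_rot: [-179.9, -0.0, 77.9]
force: [0.3, 0.9, -0.2]
opening: 0.0
```

Run:
```python
from h import *
a=get_image("scene")[150:300,180:380];b=get_image("top")[180:300,300:460]
a=cv2.resize(a,(800,600),interpolation=cv2.INTER_CUBIC)[:, :]
cv2.imwrite("pics/s2.png",a);cv2.imwrite("pics/t2.png",cv2.resize(b,(800,600),interpolation=cv2.INTER_CUBIC))
o=observe();print(o['t'],o['tcp_pos'],o['eef_rot'],o['force'],o['q'],o['opening'])
```

```text
2.2 [ 456.54544045 -151.58443995  160.00640469] [-1.79935268e+02 -3.05209819e-02  7.80345865e+01] [-0.40334658 -0.52657709  0.29476187] [-1.97514984e+01  1.34501202e+01  1.07748208e+02  2.50819938e-02
  5.88699437e+01 -7.79908185e+00] -0.050040616396469846
```

View pics/s2.png

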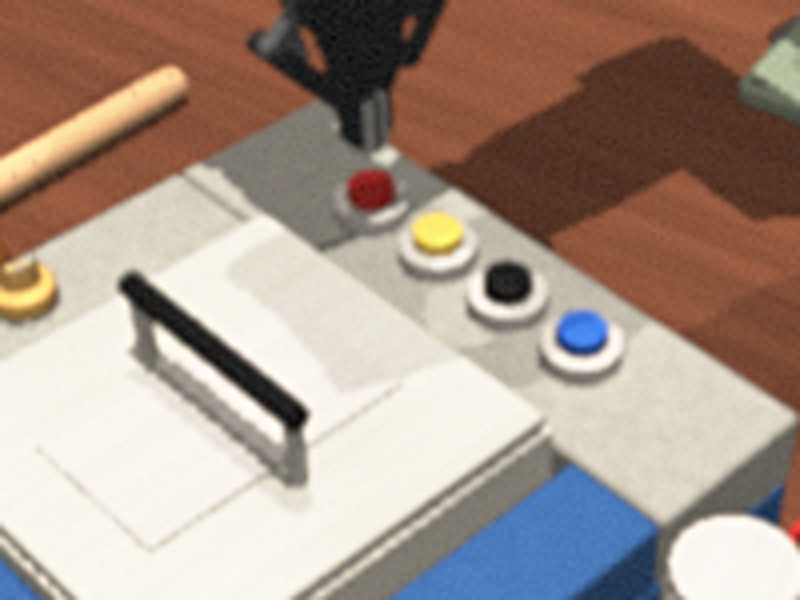

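The gripper tip is right over red. The fingertip bottom is at about crop (367,145), which is pixel (271.5,186). The red cap is at (272.5,196.5).

Run:
```python
from h import *
print(ray("scene",(271.5,186),160),ray("scene",(272.3,196.8),132))
```

```text
[ 458.52473657 -152.46591092  160.        ] [ 460.38454306 -150.88480404  132.        ]
```

View pics/t2.png

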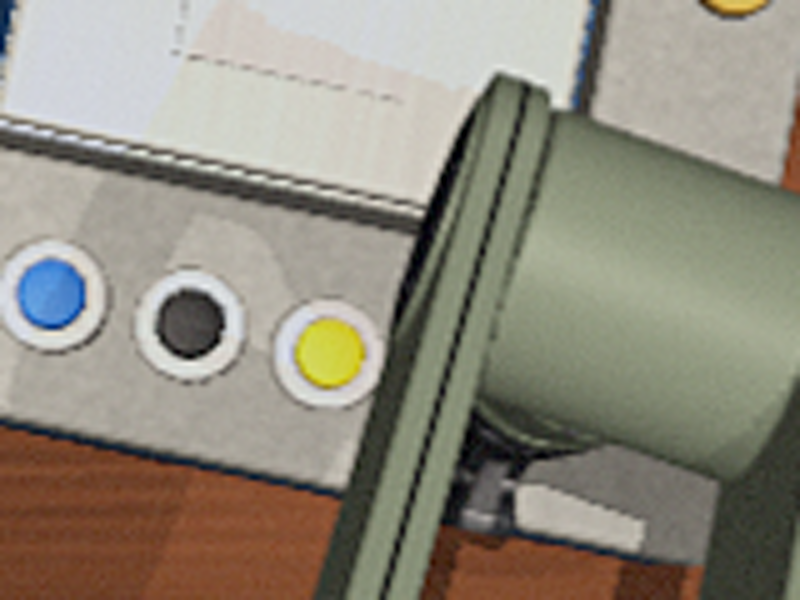

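The top view shows only the arm over red. Corrected scene and top measurements agree on red being near (457,-152). Pressing.

>>> drive_tool --increments "0 0 -0.05 0 0 0 0;0 0 -0.07 0 0 0 0;0 0 -0.08 0 0 0 0;0 0 -0.085 0 0 0 0;0 0 -0.0875 0 0 0 0;0 0 -0.0875 0 0 0 0"

```text
t: 2.8
tcp_pos: [457.0, -151.7, 126.0]
eef_rot: [-180.0, -0.0, 78.0]
force: [-2.4, 3.1, 5.8]
opening: 0.1
```

>>> drive_tool --increments "0 0 -0.005 0 0 0 0;0 0 -0.0075 0 0 0 0;0 0 -0.0075 0 0 0 0"

```text
t: 3.1
tcp_pos: [457.1, -151.8, 125.7]
eef_rot: [179.9, -0.0, 78.0]
force: [-7.9, 6.2, 24.7]
opening: -0.1
```

>>> drive_tool --increments "0 0 0.07 0 0 0 0;0 0 0.07 0 0 0 0;0.0285 0.1335 0.07 0 0 0 0;0.0285 0.1335 0.07 0 0 0 0;0.0285 0.1335 0.07 0 0 0 0;0.0285 0.1335 0.03 0 0 0 0;0.0285 0.1335 0.015 0 0 0 0;0.0285 0.1335 0.008 0 0 0 0;0.0285 0.1335 0.003 0 0 0 0;0.0285 0.1335 0.001 0 0 0 0;0.0285 0.1335 0.001 0 0 0 0"

```text
t: 4.2
tcp_pos: [468.8, -99.7, 125.7]
eef_rot: [179.9, 0.0, 78.0]
force: [-7.0, 2.4, 23.3]
opening: 0.2
```

>>> drive_tool --increments "0 0 0.08 0 0 0 0;0 0 0.08 0 0 0 0;0.057 0.268 0.08 0 0 0 0;0.057 0.268 0.08 0 0 0 0;0.057 0.268 0.08 0 0 0 0;0.057 0.268 0.08 0 0 0 0;0.057 0.268 0.03 0 0 0 0;0.057 0.268 0.015 0 0 0 0;0.057 0.268 0.007 0 0 0 0;0.057 0.268 0.003 0 0 0 0;0.057 0.268 0 0 0 0 0;0.057 0.268 0 0 0 0 0"

```text
t: 5.4
tcp_pos: [490.9, 6.8, 125.7]
eef_rot: [180.0, 0.0, 77.9]
force: [-7.8, -0.9, 21.2]
opening: -0.1
```

All three bottomed (force above 20 N). Now over the handle, jaws open.

>>> drive_tool --increments "0 0 0.1 0 0 0 0;0 0 0.2 0 0 0 50;0.05 -0.03 0.295 0 0 0 100;0.385 -0.266 0.295 0 0 0 100;0.385 -0.266 0.295 0 0 0 100;0.385 -0.266 0.295 0 0 0 100;0.385 -0.266 0.295 0 0 0 100;0.385 -0.266 0.295 0 0 0 100;0.385 -0.266 0.295 0 0 0 100;0.385 -0.266 0.295 0 0 0 100"

```text
t: 6.4
tcp_pos: [644.4, -98.1, 240.8]
eef_rot: [-180.0, -0.0, 78.0]
force: [0.7, 0.4, 0.1]
opening: 85.6
```

>>> drive_tool --increments "0 0 -0.06 0 0 0 100;0 0 -0.1 0 0 0 100;0 0 -0.12 0 0 0 100;0 0 -0.12 0 0 0 100"

```text
t: 6.8
tcp_pos: [644.3, -97.7, 191.9]
eef_rot: [-179.9, 0.0, 78.1]
force: [0.9, 0.2, 1.2]
opening: 85.2
```

Run:
```python
from h import *
a=get_image("scene")[150:300,140:340]
cv2.imwrite("pics/s3.png",cv2.resize(a,(800,600),interpolation=cv2.INTER_CUBIC))
o=observe();print(o['t'],o['tcp_pos'],o['eef_rot'],o['force'],o['q'],o['opening'])
```

```text
6.85 [645.1220578  -97.8605484  192.95519517] [1.79996991e+02 9.65057606e-04 7.80473439e+01] [-0.71563212  0.48276597 -0.19304221] [-9.63494306e+00  2.66678340e+01  8.20804320e+01 -1.14683681e-03
  7.12487663e+01  2.31808164e+00] 85.36410278350486
```

View pics/s3.png

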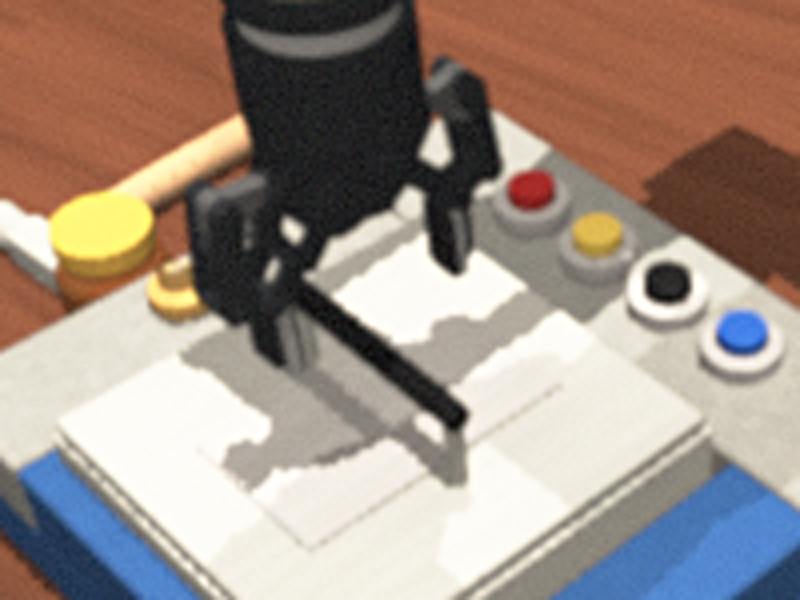

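The fingers straddle the bar, with tips at about crop (288,360) and (450,266). All the buttons are back up.

Run:
```python
from h import *
t=ray("scene",(140+369/4-.4,150+313/4-.4),206);b=ray("scene",(233,237.8),183)
print(t,b,b-t+[645.1,-97.9,0])
```

```text
[645.50224272 -97.95986822 206.        ] [647.43581897 -97.18140808 183.        ] [647.03357624 -97.12153986 -23.        ]
```

>>> drive_tool --increments "0.004 0 -0.04 0 0 0 100;0.004 0 -0.065 0 0 0 100;0.004 0 -0.071 0 0 0 100;0.004 0 -0.071 0 0 0 60;0.004 0 -0.071 0 0 0 35;0.004 0 -0.071 0 0 0 22;0.004 0 -0.071 0 0 0 10;0.004 0 -0.071 0 0 0 0;0.004 0 -0.071 0 0 0 0;0.004 0 -0.071 0 0 0 0" --force 100

```text
t: 7.85
tcp_pos: [646.9, -98.3, 164.7]
eef_rot: [180.0, 0.0, 78.0]
force: [-1.9, 0.1, 4.2]
opening: 11.1
```

>>> drive_tool --increments "0 0 0 0 0 0 0;0 0 0 0 0 0 0"

```text
t: 8.05
tcp_pos: [647.1, -98.3, 164.7]
eef_rot: [180.0, -0.0, 78.0]
force: [-2.3, 0.8, 5.7]
opening: 10.9
```

>>> drive_tool --increments "0 0 0.004 0 0 0 0;0 0 0.008 0 0 0 0;0 0 0.012 0 0 0 0;0 0 0.014 0 0 0 0"

```text
t: 8.45
tcp_pos: [645.7, -98.2, 166.4]
eef_rot: [-179.7, 0.0, 78.0]
force: [0.6, 0.1, -19.0]
opening: 10.8
```

Run:
```python
from h import *
a=get_image("scene")[150:300,140:340]
cv2.imwrite("pics/s4.png",cv2.resize(a,(800,600),interpolation=cv2.INTER_CUBIC))
o=observe();print(o['t'],o['tcp_pos'],o['eef_rot'],o['force'],o['moment'],o['opening'])
```

```text
8.5 [645.78255885 -98.18755366 166.52613252] [-1.79691210e+02  2.30045772e-02  7.80145962e+01] [  0.1100954   -2.13109214 -19.24514028] [-0.42393258 -0.12017269  0.05748178] 10.717775658294437
```

View pics/s4.png

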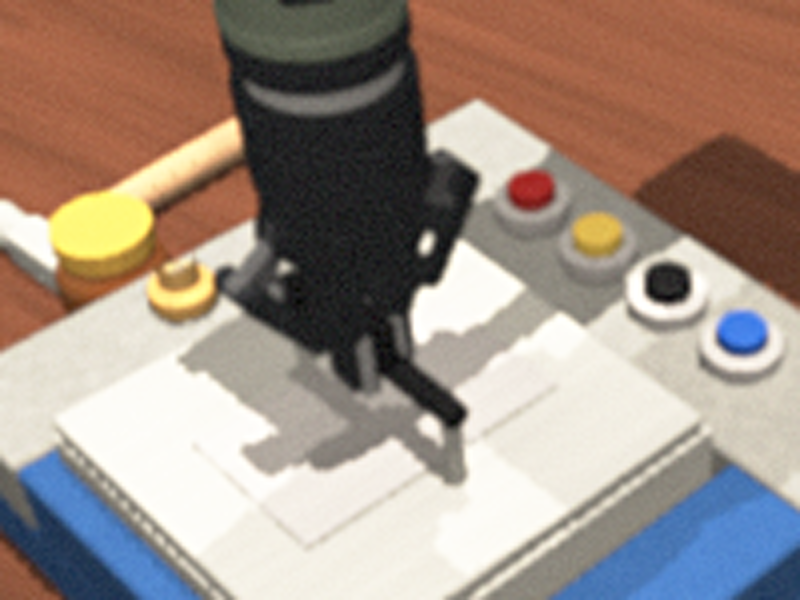

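The grip is firm, with the bar end visible beside the pads. The lid is still seated at about 19 N pull. Continuing slowly.

>>> drive_tool --increments "0 0 0 0 0 0 0;0 0 0.003 0 0 0 0;0 0 0.006 0 0 0 0;0 0 0.009 0 0 0 0;0 0 0.012 0 0 0 0;0 0 0.015 0 0 0 0" --force 120

```text
t: 9.1
tcp_pos: [648.7, -98.4, 178.4]
eef_rot: [179.7, -0.0, 78.0]
force: [-0.3, 1.0, -1.0]
opening: 10.2
```

>>> drive_tool --increments "0 0 0.004 0 0 0 0;0 0 0.008 0 0 0 0;0 0 0.012 0 0 0 0;0 0 0.016 0 0 0 0;0 0 0.02 0 0 0 0;0 0 0.02 0 0 0 0"

```text
t: 9.7
tcp_pos: [647.1, -98.3, 183.7]
eef_rot: [-180.0, 0.0, 78.0]
force: [-0.8, 1.0, -5.6]
opening: 10.3
```

>>> drive_tool --increments "0 0 0.006 0 0 0 0;0 0 0.012 0 0 0 0;0 0 0.018 0 0 0 0;0 0 0.024 0 0 0 0;0 0 0.0275 0 0 0 0;0 0 0.0275 0 0 0 0;0 0 0.0275 0 0 0 0;0 0 0.0275 0 0 0 0;0 0 0.0275 0 0 0 0"

```text
t: 10.6
tcp_pos: [647.0, -98.3, 194.6]
eef_rot: [-180.0, 0.0, 78.0]
force: [-1.0, -0.2, -6.3]
opening: 10.8
```

Run:
```python
from h import *
f=get_image("scene");a=f[150:300,140:340]
cv2.imwrite("pics/s5f.png",f);cv2.imwrite("pics/s5.png",cv2.resize(a,(800,600),interpolation=cv2.INTER_CUBIC))
o=observe();print(o['t'],o['tcp_pos'],o['eef_rot'],o['force'],o['moment'],o['opening'])
# project predicted plate-top corners at lift 30, level
m=camera_model("scene");F=240/np.tan(np.radians(m['fov_y']/2));K=np.array([[F,0,m['cx']],[0,F,m['cy']],[0,0,1]])
R=Ro.from_euler('xyz',m['rotation'],degrees=True).as_matrix()
Y=Ro.from_euler('z',-12,degrees=True).as_matrix()
for L in(0,30):
    P=np.array([Y@[sx*113,sy*108,0]+[647.4,-97.2,138+L] for sx,sy in((1,1),(-1,1),(1,-1),(-1,-1))]+[Y@[0,65,0]+[647.4,-97.2,183+L]])
    p=cv2.projectPoints((P-m['origin'])@R,np.zeros(3),np.zeros(3),K,np.array(m['dist_coeffs']))[0][:,0]
    print(L,((p-[140,150])*4).round())
```

```text
10.65 [647.01822947 -98.29370841 194.59468247] [-1.79988066e+02 -1.01032131e-04  7.80127975e+01] [-0.74774154 -0.10871178 -5.35225645] [-0.02262951  0.00429277  0.01667072] 10.327023794224454
0 [[327. 689.]
 [709. 416.]
 [ 52. 422.]
 [426. 212.]
 [462. 424.]]
30 [[316. 645.]
 [710. 372.]
 [ 36. 377.]
 [421. 168.]
 [457. 375.]]
```

View pics/s5.png

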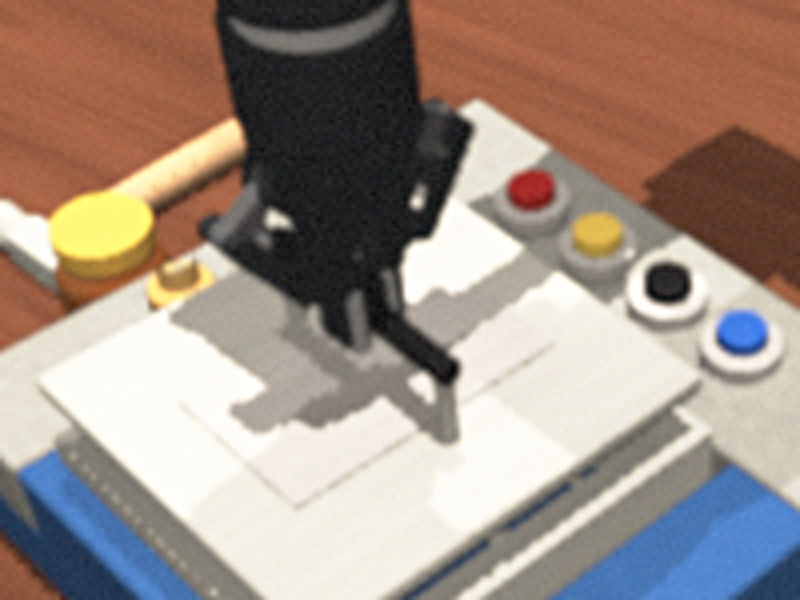

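The lid is up and clear, with a gap all round and the bar held. The right corner is at crop (701,381) and the left at (42,383), both close to the prediction. To check for tilt I'll compare before and after at the same zoom.

Run:
```python
import cv2
for i,n in(("a","scene1"),("b","s5f")):
    c=cv2.imread(f"pics/{n}.png")[195:335,145:331]; cv2.imwrite(f"pics/z{i}.png",cv2.resize(c,None,fx=4.25,fy=4.25,interpolation=cv2.INTER_CUBIC))
```

```text
(no output)
```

View pics/za.png

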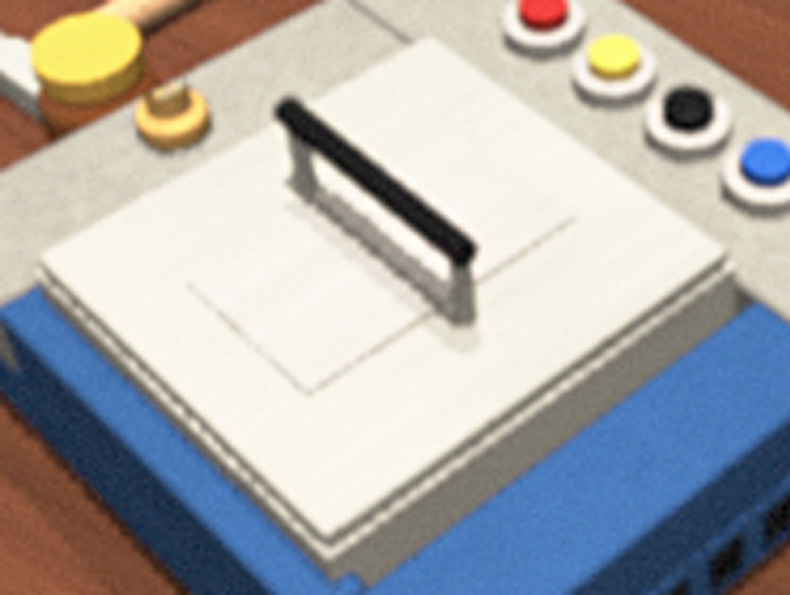

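View pics/zb.png

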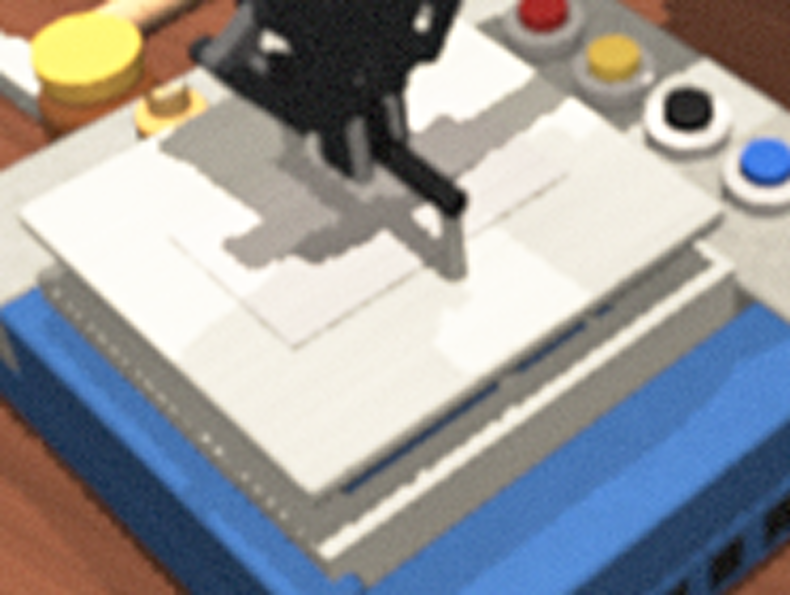

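Before and after zooms: bottom corner (327,538)→(314,490), right (728,258)→(722,212), left (42,260)→(20,214), bar end (463,250)→(457,200). All of these match a level 30 mm lift to within about 1–2 camera pixels (2–3 mm). The bystanders in view have not moved.

```bash
python3 -c "
from station import *
o=observe();print(o['t'],o['tcp_pos'],o['force'],o['opening']);print(close_job())"
```

```text
10.65 [647.01822947 -98.29370841 194.59468247] [-0.74774154 -0.10871178 -5.35225645] 10.327023794224454
the job is handed in; nothing more can be done
None
```

I pressed red, yellow and blue once each in that order and never touched black. Then I pulled the lid free and handed the job in at 10.65 s, still holding it about 30 mm above the rim.

- **Buttons:** each one stopped at a tip height of 125.7 mm with 21–25 N on it, so each was fully down. All of them were back up in the later pictures.
- **Lid lift:** the seal resisted with about 19 N. The highest reading while it came free was about 14 mm up, and the lid then went slowly to 30 mm. The readings are only at the end of each move, so a brief jump in between would not show. Nothing suggests it came near 6 cm.
- **Final hold:** the gripper carries about 5–6 N, which is the lid's weight alone, with almost no turning moment. The before and after pictures match a level, straight 30 mm lift to within about 2–3 mm.
- **Disagreements:** the two cameras differed by about 7 mm on positions, so I corrected them against the known position of the gripper. The opening read 10–11 mm on the 14 mm bar, but the grip held without visible slip.
- **Other items:** everything visible in the last close-up (jar, brass fitting, part of the hammer) had not moved. I did not check the spray can, mug, flange, screwdriver and wrench again after the lift, though the arm came near none of them.

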